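# Close the guard slide of the nozzle test stand

## Robot

A 7-joint arm with a two-finger parallel gripper is mounted at the origin on the work surface. World frame = base frame: x ahead of the robot, y to its left, z up, the work surface at z = 0. Lengths are in m, angles in rad, forces in N, time in s.
With the tool pointing down it reaches from about 0.425 to 1.025 m from the base axis. Payload 9.4 kg.
Tool frame: the origin (TCP) lies midway between the tips of the shut fingers; the grasp point (between the pads) lies 19 mm behind it; z points along the fingers, y is the direction in which the jaws open and shut (so a half turn about z gives the same grasp; the last joint's range is limited). The gripper opens to 85 mm and grips with 20 to 120 N. Pads are 22 mm wide; open, the fingers measure 114 mm over their backs; the gripper's body (76 mm by 85 mm) begins 54 mm behind the grasp point. The pads swing forward as they close: fully open they stand 13 mm farther back than shut.
Start: joints at [-1.331, 0.599, -0.003, 1.599, 0.002, 0.943, -0.08], TCP at [0.226, 0.689, 0.231] pointing down, gripper open.
Joint ranges: [-2.57, 2.57], [-0.35, 1.97], [-1.29, 1.29], [0.11, 2.56], [-1.05, 4.19], [0.11, 1.86], [-2.63, 2.63]. Speed limits (rad/s): [2.22, 2.22, 3.01, 3.01, 3.14, 3.14, 3.14].

## Interface

Orientations are given as a unit quaternion [w, x, y, z].
In Python, from plant import env gives the robot as it stands. The module is installed in compiled form; this text tells all that it offers.
- The arm moves only by the shell command python3 -m crank 'ROWS' [FORCE]. ROWS is JSON, a list of rows, each a list of 3 entries, a list of its own where there are three numbers: the shift along the tool's x, y, z in cm, then the turn, a rotation vector about the tool's x, y, z in degrees, then the gripper's target within -1 to 1 (fully open at 1, half-way at 0, shut at -1). In form: [[[x, y, z], [wx, wy, wz], gripper], ...]. A call has 1 to 10 rows; each row is the pose to reach, as a shift and turn from the pose measured when the call began, along the tool's axes at that moment; what a row does not reach only later rows make up. A row lasts 1/10 s, in which the tool goes at most 50 mm and 8.59 degrees, less where a joint would pass 70% of its speed; a pose out of reach is approached as far as the arm can. A call with a gripper value outside its range is refused whole. The fingers move at their own pace and stop on an object; FORCE is the grip in N (left out, the last holds). Time passes only in rows, so rows that repeat a pose let the fingers close. It gives the time, the measured TCP pose, the force and the opening at its end, in the units of the state.
- env.get_state(): the state, without advancing time (a new reading comes with each control period).
- env.capture(name): name is "scene" or "side" or "wrist"; returns a dict with "img" (400x640x3 uint8, blue, green, red), "fov_y" (degrees; the focal length in pixels is half the picture's height over the tangent of half this angle, whatever the lens; pixels are square), "cx", "cy" (the principal point, pixels), "k1" (the pictures are not rectified: a ray, as slopes to the right and down, at radius r is drawn at 1 + k1 r^2 times it, then the intrinsics apply), "view" (4x4, takes a point from world to camera coordinates); the wrist camera has in their place "tool_from_camera" (4x4, takes a point from camera to tool coordinates, whose origin is the TCP and whose axes are the flange's). Camera axes: x right, y down, z forward; pixel columns grow to the right and rows downward; lengths in m; the calibration is good to about 2 mm. A picture is of the moment at which its call begins: read the wrist's pose just before it. There is no depth.
- env.hand_in(): hands the job in, once; it reports no verdict.
Trained networks look in a picture, given as the dict that the camera call returned (one of the last four; its "shot" number tells which), for a name from the list of things; names that differ only in an ending like _2 or _b are one class to them, and where a whole thing is asked for, a point or a joint stands for the part that bears it (a point fixed in the world has none). Each returns a list of dicts, best first, with "confidence" (0 to 1); they miss things now and then, are a little off and sometimes report something else, mostly with a low value. They report only what shows in the picture. A call takes as long as a camera call. They do not tell look-alikes from the thing itself.
- env.regions_of(name, picture): "region" (400x640 bool, what is visible of it).
- env.landmark_of(name, picture): "at" ([x, y, z] in m, in world coordinates, good to about 4 mm: a listed point, or the origin of a listed thing).
The state is a dict: "time": time; "joints": joint angles; "dq": joint speeds; "joint_torque": joint torques, N m; "tool_pos": TCP position; "ee_rot": TCP orientation; "contact_force": force on the tool from outside, world axes, zero at the start; "torque": the same for the moment, N m; "finger_gap": opening from 0.0 (shut) to 1.0 (fully open).
Only numpy, scipy, OpenCV 4.12 (cv2) and the standard library are available. Lean on these libraries where they do the work, as an engineer would, in place of code of your own. Each camera call takes 0.05 s, during which the arm holds its last target.

## Task

Close the splash guard of the nozzle test stand: push the guard slide along its rails so that its flat steel tongue goes straight into the slot of the grey interlock switch, all the way home, until the spring catch has clicked into the notch in the slide's side. Then let go and draw back; leave the glass cylinder, the boom clamp and the two ceramic tips where they stand.

Things in the scene. Friction and masses are not known exactly. Their poses are not given: they have to be found in the camera images.
- stand: Fixed nozzle test stand: dark steel plate 390 x 170 x 8 mm on the bench. Origin: bench level, below the middle of the slot mouth; x = insertion direction (away from the robot, yaw up to 0.4 rad either way), y left, z up. Plate spans x -240 to 150 mm. Two rails along x, tops 22 mm above the bench, inner faces at y +-50.5, from x = -235, guide the slide with 2.5 mm play a side.
- slot_mouth (a point): Middle of the switch slot's mouth, 14 mm above the bench; axes as the stand's. Slot 48 mm wide (flared to about 60 at the mouth), 13.5 high, 64 deep. Grey housing: x 0 to 82 mm, 100 wide, top 44 above the bench, window in its top shows the tongue; its front face, in the plane of this point, is the slide's end stop. A 28 mm boom pipe crosses 120 mm behind, top 102 mm above the bench.
- push_face (a point): Point on the loose guard slide: middle of the rear (robot-side) face of its upright push plate, 38 mm above the bench. Push plate 80 mm wide, 12 thick, top 70 mm above the bench, standing along the slide's rear edge; clear behind, so it can be pushed with shut fingers. Axes: x forward along the tongue. Starts 70 to 110 mm short of home; home it is 90 to 93 mm before slot_mouth along x.
- head_front (a point): Middle of the slide's flat front face (13 mm above the bench), which meets the housing when home; 90 mm ahead of push_face. Axes as the slide's. The slide is a steel plate 96 mm wide, 90 long, 10 thick, 0.4 to 0.85 kg, lying greased on the stand's plate between the rails; in each side a notch 14 mm deep, 36 long, begins 30 mm behind this face.
- tongue_tip (a point): Middle of the front end of the slide's flat tongue: 40 mm wide (30 over the last 10 mm), 6 thick, standing 55 mm out of the slide's front face, mid-thickness 14 mm above the bench; 145 mm ahead of push_face. Home, it is 52 to 55 mm inside the slot. Axes as the slide's.
- catch (a joint): Brass spring catch left (+y) of the track; wedge nose stands 10 mm into the slide's path, 33 to 60 mm before the slot mouth. Value in m: 0 = sprung out, about 0.010 = pushed aside by the slide's edge. Spring 2 to 3.5 N; pushing the slide past it takes about 5 to 10 N. It springs back to 0, into the notch, once the slide's front is 3 mm or less from the housing, and then holds the slide.
- cylinder_mid (a point): Middle of the loose green glass graduated cylinder, 165 mm tall, foot 72 mm across, tube 40 mm, standing to the left of the stand. Leave alone.
- clamp_mid (a point): Middle of the loose steel boom clamp, 80 x 30 x 54 mm, to the right of the stand. Leave alone.
- tip1_mid (a point): Middle of a lilac ceramic nozzle tip, 34 mm across, 40 mm tall, standing on the bench to the right of the stand. Leave alone.
- tip2_mid (a point): Middle of the other, equal ceramic tip. Leave alone.
Mind the look-alikes: they are no part of the job. What is shaped like the part that bears push_face but brown or red is not meant.

How it is judged:
On the way:
1. the tongue's tip is in the slot while the slide's edge holds the catch aside (x of tongue_tip in the frame of slot_mouth above 0.005 m and value of joint catch above 0.005 m), for 0.04 s.
At the end, for the whole second after the job is handed in: The slide is home: its front face within 6 mm of the switch housing, the tongue at least 49 mm into the slot and in line with it (within 0.1 rad), the catch sprung back into the notch (joint below 0.003 m), the slide at rest (x of head_front in the frame of stand above -0.006 m and x of tongue_tip in the frame of slot_mouth above 0.049 m and z of tongue_tip in the frame of slot_mouth between -0.008 and 0.008 m and angle between the x axis of tongue_tip and the x axis of stand, either way round below 0.1 rad and value of joint catch below 0.003 m and linear speed of guard below 0.02 m/s); the robot touches nothing.
It fails at once if the glass cylinder is moved by more than 30 mm (distance of cylinder_mid from where it was at the start of the episode above 0.03 m).
It fails at once if the boom clamp is moved by more than 30 mm (distance of clamp_mid from where it was at the start of the episode above 0.03 m).
It fails at once if the first ceramic tip is moved by more than 30 mm (distance of tip1_mid from where it was at the start of the episode above 0.03 m).
It fails at once if the second ceramic tip is moved by more than 30 mm (distance of tip2_mid from where it was at the start of the episode above 0.03 m).
It also fails if it takes over 38 s, if anything falls off the work surface, if the arm or the gripper's body presses on something with over 40 N, if the wrist force passes 120 N, or if a joint passes its speed limit or range.

## Working session

There is one attempt and no reset: what is moved stays moved. The work goes in short steps, Python scripts to look and compute and a shell command to move; the robot and the scene stay as the last step left them, time stands still between calls to the robot, and variables do not carry over. Pictures are saved under pics/ and viewed, and the job is handed in when it is done.

```bash
mkdir -p pics
cat > h.py <<'E'
import numpy as np,cv2
from plant import env
from scipy.spatial.transform import Rotation as R
def rot(q): return R.from_quat([q[1],q[2],q[3],q[0]])
E
python3 - <<'E'
from h import *
s=env.get_state(); print({k:np.round(v,3).tolist() for k,v in s.items()})
for c in ["scene","side"]:
    p=env.capture(c); cv2.imwrite(f"pics/{c}0.png",p["img"])
    for n in ["slot_mouth","push_face","head_front","tongue_tip","stand","cylinder_mid","clamp_mid","tip1_mid"]:
        try: print(c,n,[(np.round(d["at"],3).tolist(),round(d["confidence"],2)) for d in env.landmark_of(n,p)][:4])
        except Exception as e: print(n,e)
E
```

```text
{'time': 0.0, 'joints': [-1.331, 0.6, -0.003, 1.6, 0.002, 0.943, -0.08], 'dq': [-0.002, -0.001, -0.001, 0.0, -0.0, 0.002, 0.001], 'joint_torque': [0.001, -77.646, 1.565, -25.8, 0.012, 0.009, 0.0], 'tool_pos': [0.226, 0.688, 0.23], 'ee_rot': [-0.0, 0.158, 0.987, -0.001], 'contact_force': [-0.481, -0.539, -0.174], 'torque': [0.035, 0.009, 0.011], 'finger_gap': 0.999}
scene slot_mouth [([0.651, 0.151, 0.013], 0.7)]
scene push_face [([0.45, 0.469, 0.025], 0.94), ([0.396, -0.133, 0.032], 0.87), ([0.874, -0.095, 0.03], 0.85), ([0.463, 0.164, 0.04], 0.74)]
scene head_front [([0.324, -0.086, 0.005], 0.89), ([0.796, -0.148, 0.006], 0.77), ([0.616, -0.124, 0.007], 0.76), ([0.553, 0.156, 0.013], 0.71)]
scene tongue_tip [([0.663, -0.101, 0.005], 0.84), ([0.276, -0.054, 0.008], 0.81), ([0.755, -0.182, 0.006], 0.8), ([0.437, 0.32, 0.009], 0.65)]
scene stand [([0.65, 0.142, 0.001], 0.96)]
scene cylinder_mid [([0.651, 0.304, 0.086], 0.67)]
scene clamp_mid [([0.61, -0.002, 0.028], 0.68)]
scene tip1_mid [([0.492, 0.047, 0.019], 0.7)]
side slot_mouth [([0.652, 0.152, 0.016], 0.95)]
side push_face [([0.394, -0.138, 0.032], 0.92), ([0.452, 0.466, 0.032], 0.78), ([0.523, -0.167, 0.028], 0.74), ([0.865, -0.093, 0.026], 0.62)]
side head_front [([0.607, -0.129, 0.005], 0.88), ([0.319, -0.084, 0.009], 0.86), ([0.552, 0.156, 0.015], 0.68), ([0.44, 0.377, 0.004], 0.66)]
side tongue_tip [([0.609, 0.154, 0.014], 0.98), ([0.663, -0.105, 0.007], 0.92), ([0.276, -0.059, 0.004], 0.74), ([0.438, 0.325, 0.007], 0.72)]
side stand [([0.652, 0.147, -0.003], 0.59), ([0.612, -0.002, 0.024], 0.57)]
side cylinder_mid [([0.651, 0.3, 0.08], 0.82)]
side clamp_mid [([0.613, -0.003, 0.024], 0.9)]
side tip1_mid [([0.492, 0.044, 0.022], 0.6), ([0.613, -0.005, 0.027], 0.47)]
```

View pics/scene0.png

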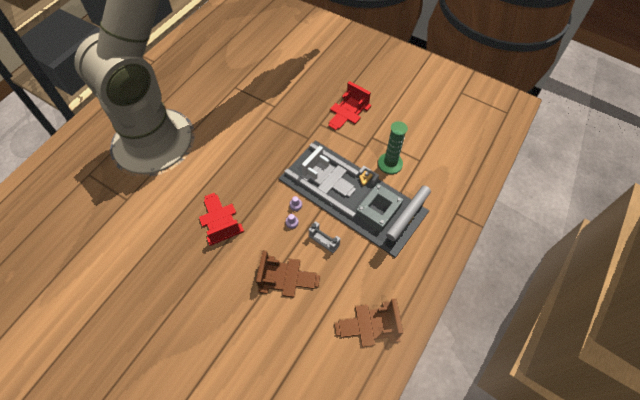

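View pics/side0.png

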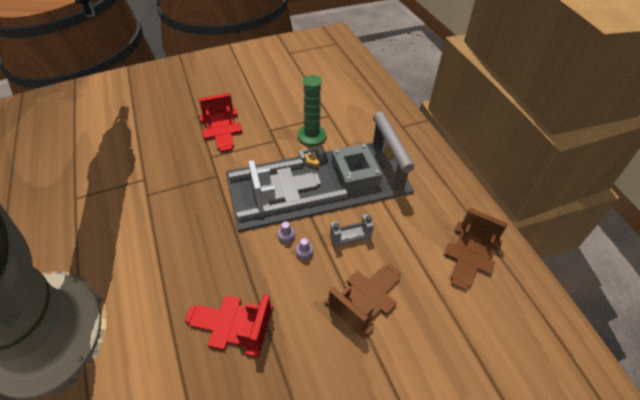

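Candidates for the slide, as scene pixels: grey in the stand (330,178), red (352,105), red (222,220), brown (287,277), brown (372,322). By the description it is the grey one between the rails. I'll check it in a close crop.

Run:
```python
from h import *
a=cv2.imread("pics/scene0.png")[130:260,270:440]; b=cv2.imread("pics/side0.png")[100:230,220:420]
cv2.imwrite("pics/crop0.png",np.hstack([cv2.resize(a,(400,306)),cv2.resize(b,(400,306))]))
P={n:[] for n in ["slot_mouth","push_face","head_front","tongue_tip","catch"]}
for c in ["scene","side"]:
    p=env.capture(c)
    for n in P:
        try:
            for d in env.landmark_of(n,p):
                x=np.array(d["at"])
                if 0.42<x[0]<0.7 and 0.1<x[1]<0.22: P[n].append(x); print(c,n,np.round(x,4),round(d["confidence"],2))
        except Exception as e: print(n,e)
X=np.vstack([np.vstack(v) for k,v in P.items() if v and k!="catch"])
f=np.polyfit(X[:,0],X[:,1],1); print("yaw",np.arctan(f[0]),"line",f)
s=env.get_state(); print(s["time"])
```

```text
scene slot_mouth [0.6535 0.1512 0.0095] 0.81
scene push_face [0.4605 0.1655 0.0384] 0.8
scene head_front [0.5516 0.156  0.0153] 0.75
scene tongue_tip [0.6059 0.1512 0.013 ] 0.57
catch it knows: clamp_mid, cylinder_mid, head_front, push_face, slot_mouth, stand, tip1_mid, tip2_mid, tongue_tip
side slot_mouth [0.651  0.1484 0.0153] 0.65
side push_face [0.4651 0.1688 0.0352] 0.85
side head_front [0.5529 0.1575 0.0148] 0.75
side tongue_tip [0.6102 0.1546 0.0157] 0.71
catch it knows: clamp_mid, cylinder_mid, head_front, push_face, slot_mouth, stand, tip1_mid, tip2_mid, tongue_tip
yaw -0.09081927986115618 line [-0.0910698   0.20845392]
1.4
```

View pics/crop0.png

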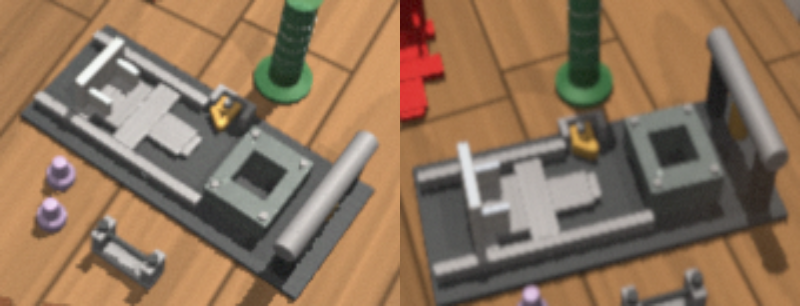

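The crop shows the grey slide between the rails, with its push plate at crop pixel (100,62) on the left and (466,190) on the right. The brass catch is on its left and the tongue points at the housing, so the choice is right.

```bash
cat >> h.py <<'E'
YAW=-0.082
def plan(target,yaw=YAW):
    s=env.get_state(); r=rot(s["ee_rot"]); 
    d=r.inv().apply(np.array(target)-s["tool_pos"])*100
    c,si=np.cos(yaw),np.sin(yaw)
    T=R.from_matrix(np.array([[-c,-si,0],[-si,c,0],[0,0,-1]]).T.T) if 0 else R.from_matrix(np.column_stack([[-c,-si,0],[-si,c,0],[0,0,-1]]))
    w=np.degrees((r.inv()*T).as_rotvec())
    print("t",s["time"],"tcp",np.round(s["tool_pos"],4),"F",np.round(s["contact_force"],1),"gap",round(float(s["finger_gap"]),2)); print("shift cm",np.round(d,2),"turn deg",np.round(w,2))
E
python3 - <<'E'
from h import *
plan([0.418,0.170,0.20])
E
```

```text
t 1.4 tcp [0.2259 0.6889 0.2313] F [ 0.  -0.5 -0.3] gap 1.0
shift cm [-34.42 -43.32   3.13] turn deg [ -0.     0.   -13.45]
```

```bash
python3 -m crank '[[[-34.4,-43.3,0],[0,0,-13.4],-1],[[-34.4,-43.3,0],[0,0,-13.4],-1],[[-34.4,-43.3,0],[0,0,-13.4],-1],[[-34.4,-43.3,0],[0,0,-13.4],-1],[[-34.4,-43.3,0],[0,0,-13.4],-1],[[-34.4,-43.3,0],[0,0,-13.4],-1],[[-34.4,-43.3,0],[0,0,-13.4],-1],[[-34.4,-43.3,0],[0,0,-13.4],-1],[[-34.4,-43.3,0],[0,0,-13.4],-1],[[-34.4,-43.3,3],[0,0,-13.4],-1]]' 40
python3 - <<'E'
from h import *
plan([0.418,0.170,0.20])
E
```

```text
time: 2.4
tool_pos: [0.4001, 0.2204, 0.2186]
ee_rot: [0.002, 0.042, 0.999, 0.001]
contact_force: [0.3, -0.1, -0.9]
finger_gap: 0.001
t 2.4 tcp [0.4001 0.2204 0.2186] F [ 0.3 -0.1 -0.9] gap 0.0
shift cm [-2.2  -4.88  1.86] turn deg [ 0.13  0.17 -0.07]
```

```bash
python3 -m crank '[[[-2.2,-4.9,1.9],[0,0,0],-1],[[-2.2,-4.9,1.9],[0,0,0],-1],[[-2.2,-4.9,1.9],[0,0,0],-1],[[-2.2,-4.9,1.9],[0,0,0],-1]]'
python3 - <<'E'
from h import *
s=env.get_state(); p=env.capture("wrist"); cv2.imwrite("pics/wrist1.png",p["img"])
q=env.capture("scene");cv2.imwrite("pics/scene1.png",cv2.resize(q["img"][90:290,220:460],(720,600)))
for n in ["slot_mouth","push_face","head_front","tongue_tip"]:
  for pp,nm in ((p,"w"),(q,"s")):
    print(nm,n,[(np.round(d["at"],3).tolist(),round(d["confidence"],2)) for d in env.landmark_of(n,pp) if abs(d["at"][1]-.16)<.05])
plan([0.418,0.170,0.03])
E
```

```text
time: 2.8
tool_pos: [0.4181, 0.1709, 0.1999]
ee_rot: [0.002, 0.041, 0.999, 0.001]
contact_force: [-0.6, 0.7, 1.3]
finger_gap: 0.001
w slot_mouth [([0.655, 0.154, 0.015], 0.69)]
s slot_mouth [([0.654, 0.148, 0.012], 0.65), ([0.548, 0.156, 0.014], 0.63)]
w push_face [([0.462, 0.172, 0.036], 0.93)]
s push_face [([0.462, 0.164, 0.039], 0.71)]
w head_front []
s head_front [([0.554, 0.157, 0.016], 0.75)]
w tongue_tip [([0.609, 0.156, 0.012], 0.81)]
s tongue_tip [([0.608, 0.152, 0.013], 0.78)]
t 3.3 tcp [0.4179 0.1701 0.1997] F [0.8 0.1 0.6] gap 0.0
shift cm [ 0.04 -0.05 16.97] turn deg [ 0.13  0.18 -0.03]
```

View pics/wrist1.png

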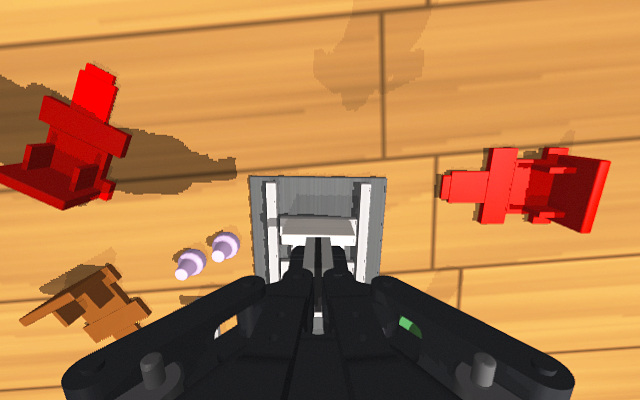

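View pics/scene1.png

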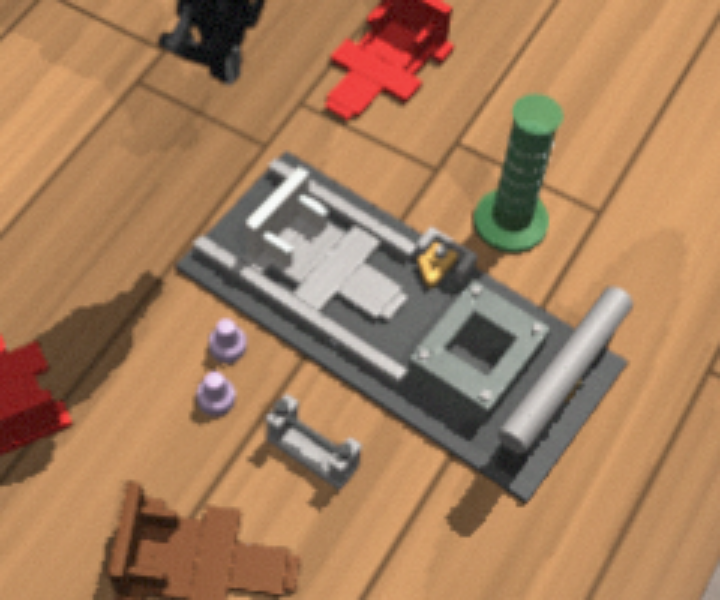

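The wrist view shows the push plate at (318,230), centred in front of the shut fingers, with the rails parallel to the tool's x axis. Next I go down behind the plate.

```bash
python3 -m crank '[[[0,0,5],[0,0,0],-1],[[0,0,10],[0,0,0],-1],[[0,0,14],[0,0,0],-1],[[0,0,16.5],[0,0,0],-1],[[0,0,16.9],[0,0,0],-1],[[0,0,16.9],[0,0,0],-1]]'
python3 - <<'E'
from h import *
plan([0.450,0.167,0.03])
E
```

```text
time: 3.9
tool_pos: [0.4182, 0.1703, 0.0303]
ee_rot: [0.001, 0.041, 0.999, 0.001]
contact_force: [0.4, -0.8, 0.5]
finger_gap: -0.003
t 3.9 tcp [0.4182 0.1703 0.0303] F [ 0.4 -0.8  0.5] gap -0.0
shift cm [-3.2  -0.07  0.04] turn deg [ 0.08  0.1  -0.03]
```

```bash
python3 -m crank '[[[-1.5,0,0],[0,0,0],-1],[[-2.5,0,0],[0,0,0],-1],[[-3,0,0],[0,0,0],-1],[[-3.5,0,0],[0,0,0],-1],[[-4,0,0],[0,0,0],-1],[[-4.5,0,0],[0,0,0],-1],[[-5,0,0],[0,0,0],-1],[[-5.5,0,0],[0,0,0],-1],[[-6,0,0],[0,0,0],-1],[[-6.5,0,0],[0,0,0],-1]]'
python3 - <<'E'
from h import *
q=env.capture("scene");cv2.imwrite("pics/scene2.png",cv2.resize(q["img"][110:260,260:440],(720,600)))
p=env.capture("side");
for n in ["slot_mouth","push_face","head_front","tongue_tip"]:
  for pp,nm in ((p,"side"),(q,"scene")):
    print(nm,n,[(np.round(d["at"],3).tolist(),round(d["confidence"],2)) for d in env.landmark_of(n,pp) if abs(d["at"][1]-.16)<.05])
plan([0.55,0.16,0.03])
E
```

```text
time: 4.9
tool_pos: [0.4819, 0.1649, 0.031]
ee_rot: [0.0, 0.041, 0.999, 0.0]
contact_force: [-4.9, -0.2, 8.8]
finger_gap: 0.004
side slot_mouth [([0.652, 0.151, 0.015], 0.63)]
scene slot_mouth [([0.652, 0.147, 0.012], 0.81)]
side push_face [([0.496, 0.163, 0.037], 0.85)]
scene push_face []
side head_front [([0.582, 0.155, 0.013], 0.91)]
scene head_front [([0.581, 0.159, 0.014], 0.88), ([0.636, 0.152, 0.011], 0.67)]
side tongue_tip [([0.638, 0.154, 0.017], 0.97)]
scene tongue_tip [([0.636, 0.148, 0.013], 0.55)]
t 5.4 tcp [0.4831 0.165  0.0311] F [-0.6 -1.2  6.7] gap -0.0
shift cm [-6.71  0.06  0.12] turn deg [ 0.09  0.13 -0.03]
```

View pics/scene2.png

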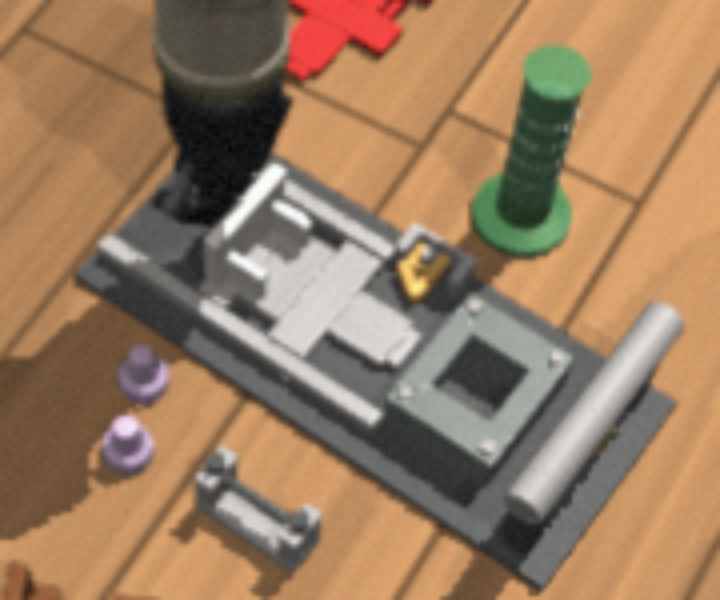

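The tongue points at the slot (tip at crop pixel (405,350), mouth ahead), and the slide sits straight between the rails. I keep pushing.

```bash
python3 -m crank '[[[-0.5,0,0],[0,0,0],-1],[[-1,0,0],[0,0,0],-1],[[-1.5,0,0],[0,0,0],-1],[[-2,0,0],[0,0,0],-1],[[-2.5,0,0],[0,0,0],-1],[[-3,0,0],[0,0,0],-1],[[-3.5,0,0],[0,0,0],-1],[[-4,0,0],[0,0,0],-1]]'
python3 - <<'E'
from h import *
q=env.capture("scene");cv2.imwrite("pics/scene3.png",cv2.resize(q["img"][110:260,260:440],(720,600)))
p=env.capture("side");
for n in ["slot_mouth","push_face","head_front"]:
  for pp,nm in ((p,"side"),(q,"scene")):
    print(nm,n,[(np.round(d["at"],3).tolist(),round(d["confidence"],2)) for d in env.landmark_of(n,pp) if abs(d["at"][1]-.16)<.05])
plan([0.55,0.16,0.03])
E
```

```text
time: 6.2
tool_pos: [0.5225, 0.1611, 0.0312]
ee_rot: [0.0, 0.041, 0.999, 0.0]
contact_force: [-4.3, -0.9, 5.8]
finger_gap: -0.002
side slot_mouth [([0.652, 0.151, 0.017], 0.57)]
scene slot_mouth [([0.652, 0.149, 0.012], 0.95)]
side push_face [([0.538, 0.159, 0.035], 0.56)]
scene push_face [([0.533, 0.158, 0.038], 0.66)]
side head_front [([0.624, 0.148, 0.017], 0.96)]
scene head_front [([0.62, 0.149, 0.014], 0.64)]
t 6.6 tcp [0.5237 0.1619 0.0313] F [1.2 0.3 1.6] gap -0.0
shift cm [-2.64  0.03  0.13] turn deg [ 0.13  0.2  -0.03]
```

View pics/scene3.png

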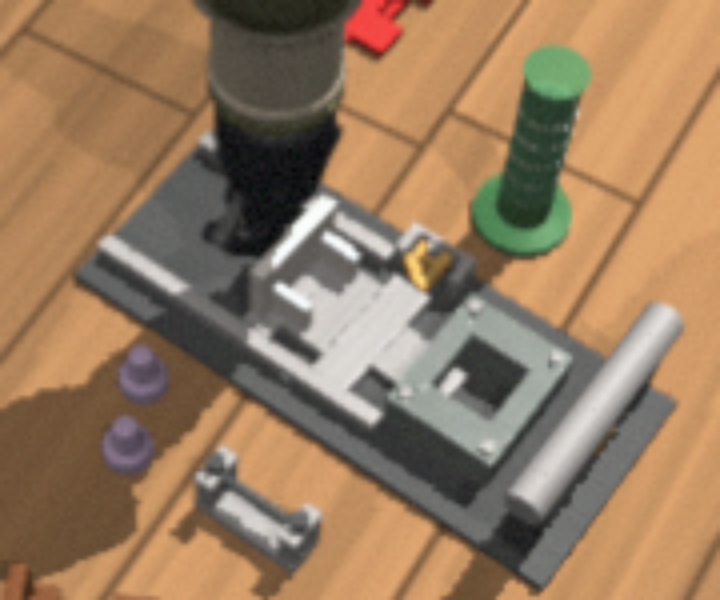

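The tongue tip now shows in the housing's window at (455,380), and the slide's front corner is at the catch at (430,285). About 27 mm remain.

```bash
python3 -m crank '[[[-0.5,0,0],[0,0,0],-1],[[-1,0,0],[0,0,0],-1],[[-1.5,0,0],[0,0,0],-1],[[-2,0,0],[0,0,0],-1],[[-2.2,0,0],[0,0,0],-1],[[-2.4,0,0],[0,0,0],-1]]'; python3 -m crank '[[[-0.2,0,0],[0,0,0],-1],[[-0.3,0,0],[0,0,0],-1]]'
```

```text
time: 7.2
tool_pos: [0.5469, 0.1598, 0.0312]
ee_rot: [0.001, 0.041, 0.999, 0.001]
contact_force: [-2.8, 0.1, 3.0]
finger_gap: 0.0
time: 7.4
tool_pos: [0.5496, 0.1596, 0.0312]
ee_rot: [0.001, 0.041, 0.999, 0.001]
contact_force: [-5.4, -0.0, 5.7]
finger_gap: 0.001
```

```bash
for i in 1; do python3 -m crank '[[[-0.2,0,0],[0,0,0],-1],[[-0.2,0,0],[0,0,0],-1]]'; done
python3 - <<'E'
from h import *
q=env.capture("scene");cv2.imwrite("pics/scene4.png",cv2.resize(q["img"][130:230,300:420],(720,600)))
p=env.capture("side");cv2.imwrite("pics/side4.png",cv2.resize(p["img"][110:230,250:400],(720,576)))
for n in ["slot_mouth","push_face","head_front"]:
  for pp,nm in ((p,"side"),(q,"scene")):
    print(nm,n,[(np.round(d["at"],3).tolist(),round(d["confidence"],2)) for d in env.landmark_of(n,pp) if abs(d["at"][1]-.16)<.05])
plan([0.55,0.16,0.03])
E
```

```text
time: 7.6
tool_pos: [0.5503, 0.159, 0.0312]
ee_rot: [-0.0, 0.041, 0.999, 0.0]
contact_force: [-6.4, -0.8, 6.7]
finger_gap: -0.003
side slot_mouth []
scene slot_mouth [([0.652, 0.148, 0.009], 0.61)]
side push_face [([0.562, 0.157, 0.035], 0.92)]
scene push_face [([0.562, 0.156, 0.036], 0.65)]
side head_front [([0.651, 0.148, 0.013], 0.79)]
scene head_front [([0.652, 0.146, 0.013], 0.87), ([0.701, 0.138, 0.015], 0.71)]
t 8.0 tcp [0.5503 0.159  0.0312] F [-6.4 -1.2  7. ] gap 0.0
shift cm [0.04 0.1  0.12] turn deg [ 0.02 -0.04 -0.01]
```

View pics/scene4.png

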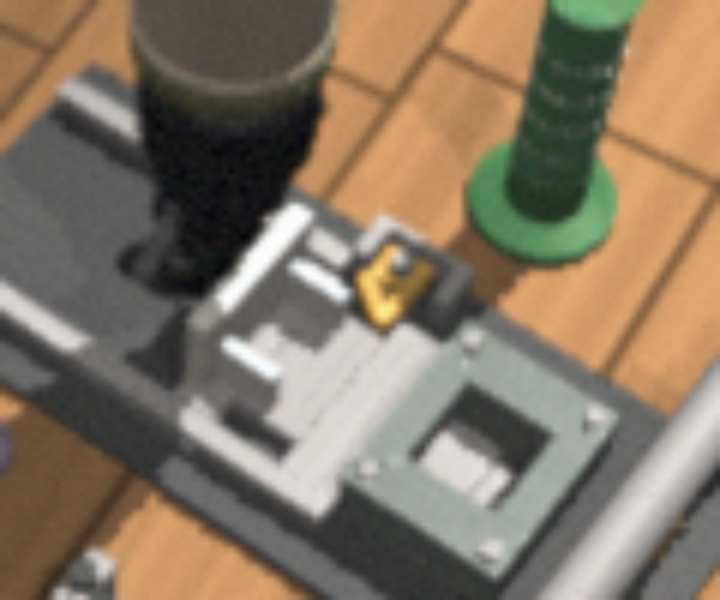

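View pics/side4.png

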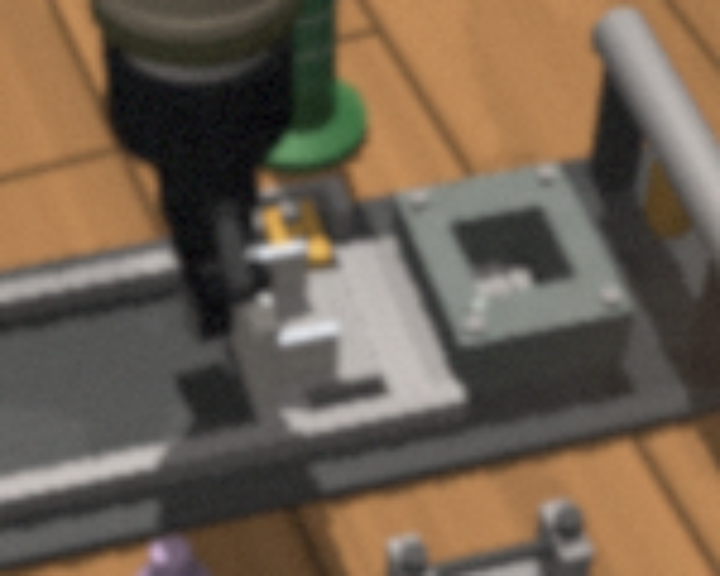

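The slide's front is now at the housing, and the brass nose lies in the notch (scene crop (380,310)). The TCP also stalled. I'll press slightly harder to confirm the stop.

```bash
python3 -m crank '[[[-0.3,0,0],[0,0,0],-1],[[-0.5,0,0],[0,0,0],-1],[[-0.5,0,0],[0,0,0],-1]]'
```

```text
time: 8.3
tool_pos: [0.5507, 0.1584, 0.0312]
ee_rot: [-0.004, 0.04, 0.999, -0.001]
contact_force: [-16.5, 0.0, 15.1]
finger_gap: 0.003
```

Firm stop: 16 N and only 0.4 mm of movement. Now I draw back and rise.

```bash
python3 -m crank '[[[0.5,0,0],[0,0,0],-1],[[1.5,0,0],[0,0,0],-1],[[3,0,0],[0,0,0],-1],[[5,0,0],[0,0,0],-1],[[6,0,-2],[0,0,0],-1],[[6,0,-6],[0,0,0],-1],[[6,0,-10],[0,0,0],-1],[[6,0,-15],[0,0,0],-1],[[6,0,-15],[0,0,0],-1]]'; python3 -m crank '[[[3,4,0],[0,0,0],-1],[[5,8,0],[0,0,0],-1],[[5,10,0],[0,0,0],-1],[[5,10,0],[0,0,0],-1]]'
python3 - <<'E'
from h import *
q=env.capture("scene");cv2.imwrite("pics/scene5.png",cv2.resize(q["img"][130:230,300:420],(720,600)))
p=env.capture("side");cv2.imwrite("pics/side5.png",cv2.resize(p["img"][110:230,250:400],(720,576)))
for n in ["slot_mouth","push_face","head_front","tongue_tip","cylinder_mid","clamp_mid","tip1_mid"]:
  for pp,nm in ((p,"side"),(q,"scene")):
    print(nm,n,[(np.round(d["at"],3).tolist(),round(d["confidence"],2)) for d in env.landmark_of(n,pp) if abs(d["at"][1]-.14)<.17])
plan([0.55,0.16,0.03])
E
```

```text
time: 9.2
tool_pos: [0.4952, 0.1646, 0.1872]
ee_rot: [0.001, 0.041, 0.999, 0.001]
contact_force: [-0.1, 0.4, -0.2]
finger_gap: 0.0
time: 9.6
tool_pos: [0.453, 0.2723, 0.1873]
ee_rot: [0.001, 0.038, 0.999, 0.003]
contact_force: [-1.1, -0.3, 0.7]
finger_gap: -0.001
side slot_mouth [([0.651, 0.148, 0.012], 0.83), ([0.652, 0.3, 0.079], 0.19)]
scene slot_mouth [([0.654, 0.15, 0.011], 0.74)]
side push_face []
scene push_face [([0.561, 0.155, 0.038], 0.62)]
side head_front [([0.65, 0.147, 0.014], 0.85)]
scene head_front [([0.562, 0.155, 0.038], 0.65), ([0.648, 0.147, 0.011], 0.59), ([0.65, 0.15, 0.014], 0.19)]
side tongue_tip [([0.706, 0.145, 0.015], 0.76), ([0.563, 0.156, 0.036], 0.61)]
scene tongue_tip [([0.706, 0.143, 0.014], 0.68)]
side cylinder_mid [([0.651, 0.303, 0.08], 0.68)]
scene cylinder_mid [([0.651, 0.304, 0.085], 0.79)]
side clamp_mid [([0.612, -0.004, 0.02], 0.84)]
scene clamp_mid [([0.611, -0.004, 0.03], 0.94), ([0.65, 0.305, 0.084], 0.56), ([0.65, 0.149, 0.012], 0.34)]
side tip1_mid []
scene tip1_mid [([0.492, 0.046, 0.018], 0.56)]
t 10.4 tcp [0.4535 0.2684 0.1875] F [ 0.2  0.3 -0.9] gap 0.0
shift cm [-10.48 -10.06  15.73] turn deg [0.16 0.07 0.04]
```

View pics/scene5.png

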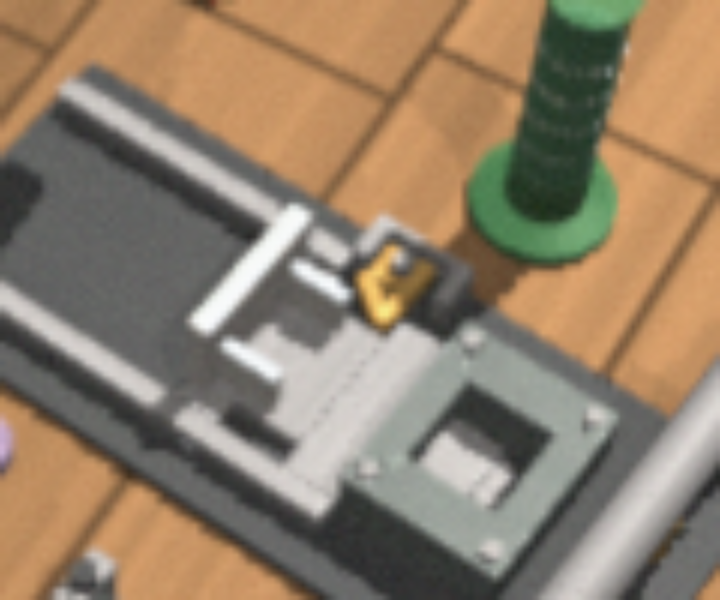

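View pics/side5.png

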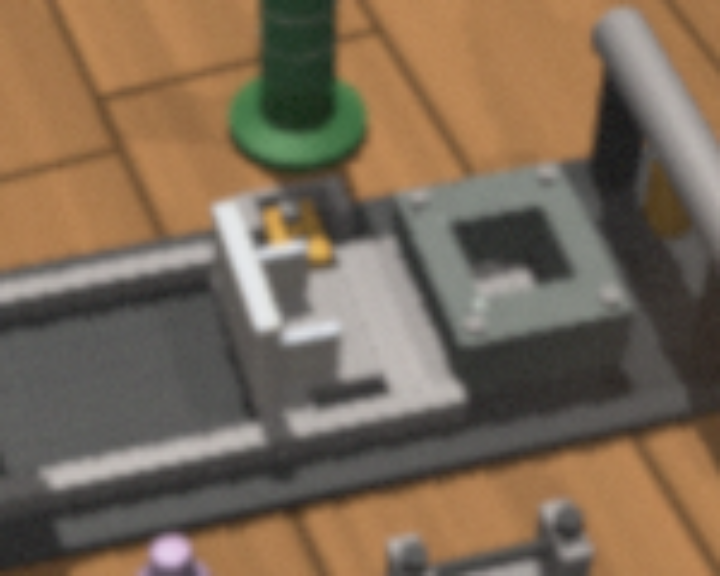

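The slide is at the housing and the brass nose is in the notch at (380,310). I'll compare the catch pixels with the sprung-out start picture before handing in.

Run:
```python
from h import *
def c(img):
    h=cv2.cvtColor(img,cv2.COLOR_BGR2HSV); m=cv2.inRange(h,(15,130,90),(32,255,255)); y,x=np.nonzero(m)
    return m
a=cv2.imread("pics/scene0.png")[130:230,300:420]
b=cv2.resize(cv2.imread("pics/scene5.png"),(120,100),interpolation=cv2.INTER_AREA)
d=cv2.resize(cv2.imread("pics/scene3.png"),(180,150),interpolation=cv2.INTER_AREA)[20:120,40:160]
z=lambda i: cv2.resize(i[28:68,45:85],(260,260),interpolation=cv2.INTER_NEAREST)
cv2.imwrite("pics/cmp.png",np.hstack([z(a),z(d),z(b)]))
```

```text
(no output)
```

View pics/cmp.png

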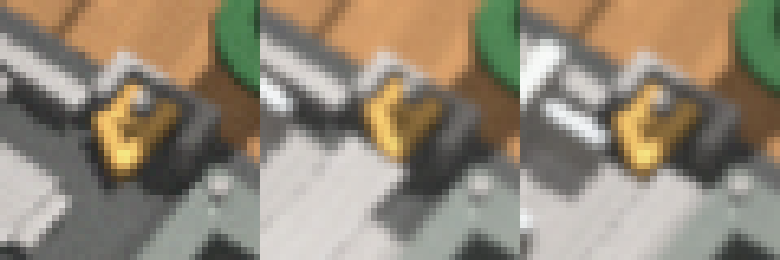

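In the end picture (right) the catch stands exactly as it did at the start (left): its tip is at (120,170) in both panels. In the middle panel it is pushed aside, with its tip up at (140,155) within its panel. So it has sprung back.

Run:
```python
from h import *
env.hand_in(); print(env.get_state()["time"])
```

```text
the job is handed in; nothing more can be done
the job is handed in; nothing more can be done
```

I closed the guard: the grey slide is home in the interlock switch, the catch has sprung back into its notch, and the job was handed in at about 10.4 s. I pushed with shut fingers on the rear of the push plate until the slide met the housing. It stopped firmly, at about 16 N with only 0.4 mm of further movement. Then I drew back and rose clear.

**Last checks before handing in:**
- **Slide:** `head_front` lay within about 1–5 mm of `slot_mouth`, and the tongue tip about 52–55 mm inside the slot. The landmarks are good to about 4 mm, so it is the firm stop that shows the slide is fully home.
- **Catch:** its picture matches the sprung-out start picture, and in between it was visibly pushed aside.
- **Other objects:** the cylinder and clamp stayed within landmark noise. One ceramic tip was found where it started, in the scene camera only (the side camera missed it). I did not measure the other tip on its own.
- **Contact:** the tool was clear of everything, with forces around 1 N or less, which is sensor noise.

No check failed. The one disagreement was false network detections, where the push plate was also reported as `head_front` and `tongue_tip`; I ignored those. The hand-in gave no verdict.

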